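Reset a flat-lap machine's overload and hold its cover plate over the control box

ROBOT

A 7-joint arm with a two-finger parallel gripper is mounted at the origin on the work surface. World frame = base frame: x ahead of the robot, y to its left, z up, the work surface at z = 0. Lengths are in m, angles in rad, forces in N, time in s.
With the tool pointing down it reaches from about 0.4 to 0.875 m from the base axis. Payload 19.3 kg.
Tool frame: the origin (TCP) lies midway between the tips of the shut fingers; the grasp point (between the pads) lies 19 mm behind it; z points along the fingers, y is the direction in which the jaws open and shut (so a half turn about z gives the same grasp; the last joint's range is limited). The gripper opens to 85 mm and grips with 20 to 120 N. Pads are 22 mm wide; open, the fingers measure 114 mm over their backs; the gripper's body (76 mm by 85 mm) begins 54 mm behind the grasp point. The pads swing forward as they close: fully open they stand 13 mm farther back than shut.
Start: joints at [-1.182, 0.521, -0.036, 1.599, 0.021, 1.021, -0.113], TCP at [0.277, 0.56, 0.194] pointing down, gripper open.
Joint ranges: [-2.91, 2.91], [-0.3, 2.13], [-1.5, 1.42], [0.17, 2.43], [-1.26, 4.41], [0.16, 1.93], [-2.52, 2.52]. Speed limits (rad/s): [1.89, 1.89, 2.39, 2.39, 3.01, 3.01, 3.01].

INTERFACE

Orientations are given as [roll, pitch, yaw] about the fixed x, y, z axes, in that order (R = Rz(yaw) Ry(pitch) Rx(roll)).
In Python, from workcell import bot, eyes gives the robot as it stands. The module is installed in compiled form; this text tells all that it offers.
- The arm moves only by the shell command python3 -m jog 'ROWS' [FORCE]. ROWS is JSON, a list of rows, each an object with "delta_pos": the shift along the world's x, y, z in mm, a list of three; "spin": the turn about the world's z in rad; "claw": the closure, from 0 (fully open) to 1 (shut). In form: [{"delta_pos": [tx, ty, tz], "spin": spin, "claw": claw}, ...]. A call has 1 to 8 rows; each row is the pose to reach, as a shift and turn from the pose measured when the call began; what a row does not reach only later rows make up. A row lasts 1/10 s, in which the tool goes at most 50 mm and 8.59 degrees, less where a joint would pass 70% of its speed; a pose out of reach is approached as far as the arm can. A call with a gripper value outside its range is refused whole. The fingers move at their own pace and stop on an object; FORCE is the grip in N (left out, the last holds). Time passes only in rows, so rows that repeat a pose let the fingers close. It gives the time, the measured TCP pose, the force and the opening at its end, in the units of the state.
- bot.observe(): the state, without advancing time (a new reading comes with each control period).
- eyes.grab_frame(name): name is "scene" or "top"; returns the picture (384x512x3 uint8, blue, green, red); there is no depth.
- eyes.camera_params(name): a dict with "fx", "fy", "cx", "cy" (pixels), "origin" and "attitude" of the camera in the world. Camera axes: x right, y up, looking along -z (the intrinsics and any distortion apply to the point x, -y, -z); pixel columns grow to the right and rows downward; lengths in m; the calibration is good to about 2 mm. A picture is of the moment at which its call begins. camera_params takes no time and is no camera call.
- bot.job_done(): hands the job in, once; it reports no verdict.
The state is a dict: "clock": time; "qpos": joint angles; "qd": joint speeds; "joint_efforts": joint torques, N m; "position": TCP position; "tool_rot": TCP orientation; "force": force on the tool from outside, world axes, zero at the start; "moment": the same for the moment, N m; "grip_width": finger opening in m.
Only numpy, scipy, OpenCV 4.12 (cv2) and the standard library are available. Lean on these libraries where they do the work, as an engineer would, in place of code of your own. Each camera call takes 0.05 s, during which the arm holds its last target. There are 200 camera calls.

TASK

The lapidary machine has tripped: take the red-handled probe out of the wooden dop block, press the red reset button at the bottom of its narrow well inside the open control box fully in with the probe's tip, and put the probe back upright in its own hole, let go. Then pick up the cover plate by its handle and hold it level and still over the control box, about 15 mm above the box rim and not touching it, with its four holes lined up over the four threaded holes (either way round), so that I can slip the gasket in and start the screws; finish while still holding it there. Do not touch the copper lap wheel, and leave the other things on the bench and in the dop block where they are.

Things in the scene. Friction and masses are not known exactly. Their poses are not given: they have to be found in the camera images.
- machine: blue-grey flat-lap grinder, fixed, upright, yaw within 9 degrees. Origin on the bench under the middle of the open control box; x towards the splash pan (yaw 0: away from the robot), y left, z up. Box 122 (x) by 190 mm (y), centred on the origin, open on top, rim and corner bosses flat at 100 mm height. Water tank at x = +315, y = -118 mm, top at 240 mm
- lap: copper lap wheel, 200 mm across, in the machine's grey round splash pan (radius 130 mm, rim 136 mm above the bench) centred at x = +197 mm of the machine; aluminium nut on it, top at 146 mm. Leave untouched
- thread_a (a point): threaded hole (dark, 8 mm wide, in a bright ring 15 mm wide) in the top of a corner boss of the control box, 100 mm above the bench, at x = +38, y = +66 mm of the machine
- thread_b (a point): the same, at x = -38, y = +66 mm of the machine
- thread_c (a point): the same, at x = -38, y = -66 mm of the machine
- thread_d (a point): the same, at x = +38, y = -66 mm of the machine
- reset_well (a point): centre of the mouth of the reset well: a round upright well 14 mm wide in the flat top (48 by 44 mm) of the white overload relay inside the control box, at x = 0, y = +26 mm of the machine, 85 mm above the bench (15 mm below the box rim). The red button, 12 mm wide, is at the bottom of it, its face 12 mm below the mouth
- reset (a joint): travel of the red reset button, m: 0 released, 0.005 fully in (straight down); a spring of 1.5 N at the start, 4 N fully in, returns it
- block: wooden dop block, 200 (x) by 60 (y) by 55 mm high, fixed to the bench, origin under its middle, yaw varies; round upright through holes 12 mm wide at x = +60 (probe), -30 and -75 mm (dops), all at y = 0
- probe_hole (a point): centre of the mouth of the probe's own hole, in the top of the dop block, 55 mm above the bench
- probe: probe with a red handle, 50 g, standing upright in the dop block. Origin at its tip, z up along it: steel shank 6 mm thick from z = 0 to 50 mm, collar 24 mm wide from 50 to 54 mm, round handle 16 mm thick from 54 to 123.5 mm. At home the collar rests on the block's top, tip 5 mm above the bench. Grip the handle from above
- probe_collar (a point): centre of the underside of the probe's collar, 50 mm above the tip; lies at the mouth of the hole when the probe is home
- cover: aluminium cover plate flat on the bench, 104 (x) by 164 (y) by 4 mm, 0.2 to 0.3 kg, origin at the centre of its underside, z up; four through holes 9 mm wide. Black bow handle on its middle: bar 12 (x) by 84 (y) by 12 mm high, the bar's middle 36 mm above the underside, a gap of 26 mm below it over the middle 60 mm of its length
- cover_hole_a (a point): centre of a hole of the cover, at its underside, at x = +38, y = +66 mm of the cover
- cover_hole_b (a point): the same, at x = -38, y = +66 mm of the cover
- cover_hole_c (a point): the same, at x = -38, y = -66 mm of the cover
- cover_hole_d (a point): the same, at x = +38, y = -66 mm of the cover
- dop1: brass dop with a blue stone, 20 mm wide, standing in the dop block at x = -30 mm, top 77 mm above the bench; leave
- dop2: brass dop with a green stone, the same, at x = -75 mm; leave
- dish: small steel dish with screws, 68 mm wide, 18 mm high; leave
- jar: amber jar of polish, 48 mm wide, 55 mm high; leave
- screwdriver: screwdriver with a blue handle, 200 mm long, 26 mm thick, lying on the bench; leave
- rough: blue rough stone, about 52 mm, 34 mm high; leave
Things that resemble listed ones, but are neither listed nor needed, are in the scene too. Several things have the shape of the cover; the one meant has the colours described above. Leave any blue or purple look-alike of the block alone.

How it is judged:
On the way, in this order (a step that is already met when the one before it is completed fails the run):
1. the reset button is pressed fully in (at least 4 of its 5 mm) by the tip of the held probe (value of joint reset above 0.004 m and horizontal distance between probe and reset_well below 0.008 m and z of probe in the frame of machine below 0.075 m and contact force between probe and the fingers above 0.5 N), for 0.1 s.
2. the probe stands home in its own hole again and is let go (distance between probe_collar and probe_hole below 0.006 m and angle between probe's own z axis and vertical below 0.15 rad and contact force between probe and the arm below 0.05 N and contact force between probe and the fingers below 0.05 N), for 0.2 s.
At the end, for the whole second after the job is handed in: Gripper alone holds the cover still, level within 4 degrees, clear of the machine, underside 5 to 25 mm above the rim, each hole within 4 mm horizontally of its thread (either way round); probe upright in its hole (within 6 mm), let go; button out; other things within 20 mm of their places (((horizontal distance between cover_hole_a and thread_a below 0.004 m and horizontal distance between cover_hole_b and thread_b below 0.004 m and horizontal distance between cover_hole_c and thread_c below 0.004 m and horizontal distance between cover_hole_d and thread_d below 0.004 m) or (horizontal distance between cover_hole_a and thread_c below 0.004 m and horizontal distance between cover_hole_b and thread_d below 0.004 m and horizontal distance between cover_hole_c and thread_a below 0.004 m and horizontal distance between cover_hole_d and thread_b below 0.004 m)) and z of cover_hole_a in the frame of machine between 0.105 and 0.125 m and z of cover_hole_b in the frame of machine between 0.105 and 0.125 m and z of cover_hole_c in the frame of machine between 0.105 and 0.125 m and z of cover_hole_d in the frame of machine between 0.105 and 0.125 m and angle between cover's own z axis and vertical below 0.07 rad and contact force between cover and the fingers above 1 N and contact force between cover and machine below 0.05 N and linear speed of cover below 0.02 m/s and distance between probe_collar and probe_hole below 0.006 m and angle between probe's own z axis and vertical below 0.15 rad and contact force between probe and the fingers below 0.05 N and value of joint reset below 0.001 m and distance of each of dop1, dop2, dish, jar, screwdriver, rough from where it was at the start of the episode below 0.02 m); the arm keeps its last pose, push and grip.
It fails at once if the copper lap wheel is touched (contact force between lap and anything else above 0.5 N).
It fails at once if another thing on the bench or in the dop block is moved by more than 30 mm (distance of any of dop1, dop2, dish, jar, screwdriver, rough from where it was at the start of the episode above 0.03 m).
It also fails if it takes over 72 s, if anything falls off the work surface, if the arm or the gripper's body presses on something with over 40 N, if the wrist force passes 120 N, or if a joint passes its speed limit or range.

## Working session

There is one attempt and no reset: what is moved stays moved. The work goes in short steps, Python scripts to look and compute and a shell command to move; the robot and the scene stay as the last step left them, time stands still between calls to the robot, and variables do not carry over. Pictures are saved under pics/ and viewed, about 8 in all and at most 12, crops included, and the job is handed in when it is done.

```bash
mkdir -p pics
python3 - <<'E'
from workcell import bot, eyes
import cv2
for n in("scene","top"):
    im=eyes.grab_frame(n); cv2.imwrite(f"pics/{n}0.png",im)
    p=eyes.camera_params(n); print(n,p)
s=bot.observe(); print(s)
E
```

```text
scene {'fx': 406.55940922878233, 'fy': 406.55940922878233, 'cx': 252.37127191489475, 'cy': 190.37391340496913, 'origin': array([ 1.20408614, -0.79478499,  0.77501885]), 'attitude': array([ 1.01365367, -0.00390111,  0.73959151])}
top {'fx': 375.5335089710837, 'fy': 375.5335089710837, 'cx': 257.79210501003655, 'cy': 193.30319518461357, 'origin': array([0.36205336, 0.00832551, 1.2875417 ]), 'attitude': array([ 7.31173150e-02, -1.49840026e-03, -1.55708242e+00])}
{'clock': 0.1, 'qpos': array([-1.18220727,  0.52195589, -0.0363218 ,  1.5998641 ,  0.02119965,
        1.02112496, -0.11275373]), 'qd': array([ 5.14928244e-04,  2.79032314e-06,  1.89313302e-03, -1.08254107e-04,
       -2.07250397e-04, -1.71638765e-03,  1.47050065e-03]), 'joint_efforts': array([ 4.32450674e-03, -9.28476763e+01,  1.98422112e+00, -3.70523071e+01,
        1.80835737e-02,  5.49044998e-03, -3.50237428e-05]), 'position': array([0.27668852, 0.56008192, 0.19311357]), 'tool_rot': array([-3.14062770e+00,  6.85776782e-05,  2.68283229e+00]), 'force': array([-0.27861346,  0.71418508, -0.38152341]), 'moment': array([-0.07596377,  0.00525014, -0.05453114]), 'grip_width': 0.08529126367084232}
```

View pics/top0.png

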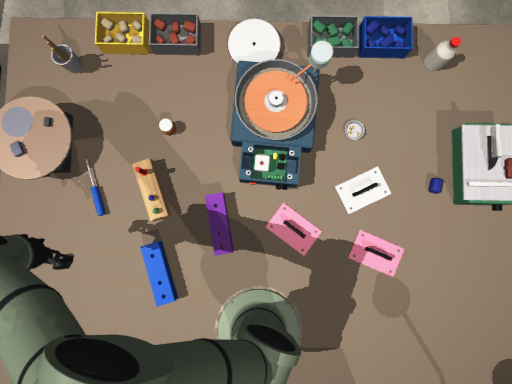

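View pics/scene0.png

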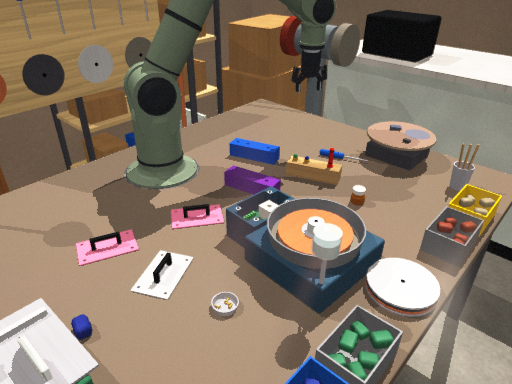

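The top view shows these candidates:
- **Cover:** white/aluminium plate at (363,190). The pink look-alikes are at (294,229) and (377,253).
- **Block:** wooden, at (151,190). The look-alikes are blue at (158,272) and purple at (218,224).
- **Probe:** red knob at about (142,170) in the wooden block.
- **Machine box:** at (270,163).

Next I'll check the choice in one close crop and measure.

```bash
cat > h.py <<'E'
import numpy as np, cv2
from scipy.spatial.transform import Rotation as Ro
from workcell import bot, eyes
def cam(n):
    p=eyes.camera_params(n); return p,Ro.from_euler('xyz',p['attitude']).as_matrix()
def proj(n,P):
    p,R=cam(n); q=(np.atleast_2d(P)-p['origin'])@R
    return np.c_[p['cx']+p['fx']*q[:,0]/-q[:,2], p['cy']-p['fy']*q[:,1]/-q[:,2]]
def ray(n,uv):
    p,R=cam(n); uv=np.atleast_2d(uv)
    d=np.c_[(uv[:,0]-p['cx'])/p['fx'],-(uv[:,1]-p['cy'])/p['fy'],-np.ones(len(uv))]@R.T
    return p['origin'],d
def onz(n,uv,z):
    o,d=ray(n,uv); return o+d*((z-o[2])/d[:,2])[:,None]
def tri(a,b):
    A=[];B=[]
    for n,uv in(("top",a),("scene",b)):
        o,d=ray(n,uv); d=d[0]/np.linalg.norm(d[0]); M=np.eye(3)-np.outer(d,d); A.append(M);B.append(M@o)
    return np.linalg.lstsq(np.vstack(A),np.hstack(B),rcond=None)[0]
E
python3 - <<'E'
from h import *
t=cv2.imread("pics/top0.png"); s=cv2.imread("pics/scene0.png")
def crop(im,x,y,w,h,k=5): return cv2.resize(im[y:y+h,x:x+w],None,fx=k,fy=k,interpolation=cv2.INTER_CUBIC)
a=crop(t,125,150,56,80); b=crop(t,230,135,80,60);c=crop(t,330,160,70,60)
W=np.zeros((600,800,3),np.uint8)
W[:400,:280]=a; W[:300,290:690]=b; W[300:600,290:640]=c
cv2.imwrite("pics/crop1.png",W)
a=crop(s,275,140,80,55); b=crop(s,222,180,80,64);c=crop(s,130,245,70,55)
W=np.zeros((600,800,3),np.uint8)
W[:275,:400]=a; W[280:600,:400]=b; W[:275,410:760]=c
cv2.imwrite("pics/crop2.png",W)
E
```

```text
(no output)
```

View pics/crop1.png

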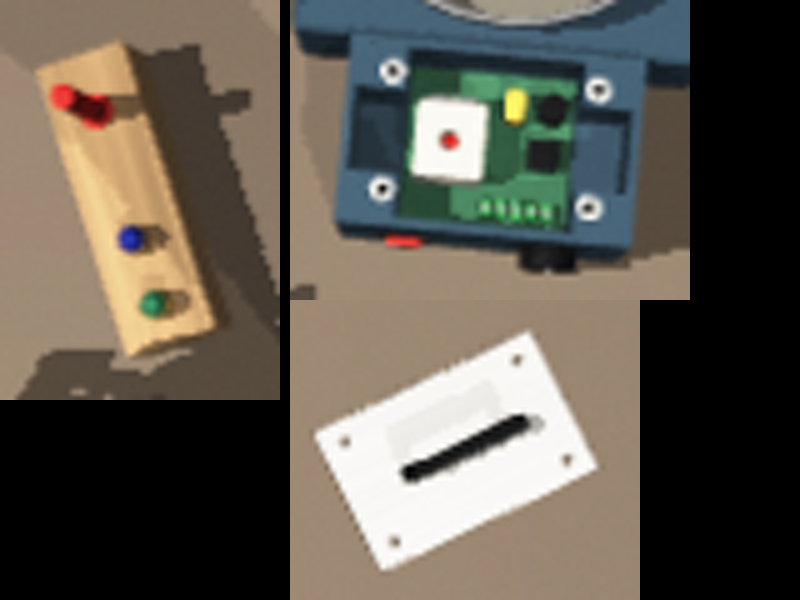

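View pics/crop2.png

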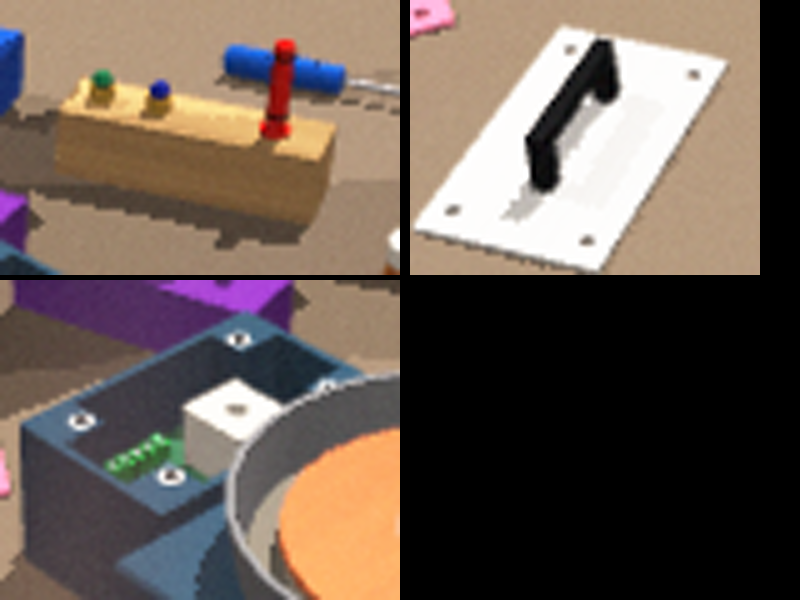

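```bash
cat > m.py <<'E'
from h import *
T4=np.array([[38,66],[-38,66],[-38,-66],[38,-66]])/1e3
def blob(im,u,v,r,kind):
    u,v=int(round(u)),int(round(v)); w=im[v-r:v+r+1,u-r:u+r+1].astype(float)
    b,g,rr=w[...,0],w[...,1],w[...,2]
    q={'bright':w.min(2),'dark':255-w.max(2),'red':rr-np.maximum(g,b),'blue':b-np.maximum(rr,g),'green':g-np.maximum(rr,b)}[kind]
    q=np.clip(q-(q.min()+.4*(q.max()-q.min())),0,None)
    y,x=np.mgrid[-r:r+1,-r:r+1]; return np.array([u+(q*x).sum()/q.sum(),v+(q*y).sum()/q.sum()])
def fit(src,dst):
    a,b=src-src.mean(0),dst-dst.mean(0); th=np.arctan2((a[:,0]*b[:,1]-a[:,1]*b[:,0]).sum(),(a*b).sum())
    R=np.array([[np.cos(th),-np.sin(th)],[np.sin(th),np.cos(th)]]); t=dst.mean(0)-R@src.mean(0)
    return th,t,1e3*np.linalg.norm(src@R.T+t-dst,axis=1)
E
python3 - <<'E'
from m import *
np.set_printoptions(precision=4,suppress=True)
t=cv2.imread("pics/top0.png"); s=cv2.imread("pics/scene0.png")
f=lambda c,x0,y0,ox,oy:[((x-ox)/5+x0-.4,(y-oy)/5+y0-.4) for x,y in c]
mt=[blob(t,*p,2,'bright') for p in f([(392,70),(382,188),(588,208),(598,90)],230,135,290,0)]
print("mt",np.array(mt)); print("machine top",fit(T4,onz("top",mt,.1)[:,:2]))
ms=[blob(s,*p,2,'bright') for p in f([(238,340),(82,420),(171,476)],222,180,0,280)]
print("ms",np.array(ms)); print("machine scene b,c,d",fit(T4[1:],onz("scene",ms,.1)[:,:2]))
ct=[blob(t,*p,2,'dark') for p in f([(345,441),(517,359),(567,460),(395,541)],330,160,290,300)]
cs=[blob(s,*p,2,'dark') for p in f([(693,74),(587,240),(453,210),(570,49)],130,245,410,0)]
print("ct",np.array(ct),"cs",np.array(cs))
C=onz("top",ct,.004)[:,:2]; D=onz("scene",cs,.004)[:,:2]; print(C,D)
# px1 left-up(y+,x?) ,2 ,3 ,4
src=T4[[1,2,3,0]]
for X in(C,): print("cover top",fit(T4[[0,3,2,1]],X))
print("well",onz("top",blob(t,*f([(450,141)],230,135,290,0)[0],2,'red'),.073), tri(blob(t,*f([(450,141)],230,135,290,0)[0],2,'red'),f([(237,409)],222,180,0,280)[0]))
tb=f([(131,239),(153,303),(64,98),(97,110)],125,150,0,0); sb=f([(160,91),(102,81),(285,46),(275,130)],275,140,0,0)
for nm,a,b,k in zip(("dop1","dop2"),tb,sb,("blue","green")):
    a=blob(t,*a,3,k);b=blob(s,*b,3,k);print(nm,a,b,tri(a,b),onz("top",a,.072),onz("scene",b,.072))
print("ptop",tri(tb[2],sb[2]),onz("top",tb[2],.1285),onz("scene",sb[2],.1285))
print("pcol",tri(tb[3],sb[3]),onz("top",tb[3],.057),onz("scene",sb[3],.057))
E
```

```text
mt [[249.9578 149.0098]
 [247.7636 172.19  ]
 [289.205  176.1868]
 [291.0772 152.6583]]
machine top (np.float64(-0.0780747024667066), array([ 0.5481, -0.0282]), array([0.4612, 0.6056, 0.3774, 0.1749]))
ms [[269.2496 191.5624]
 [237.9413 208.0642]
 [255.8061 219.1055]]
machine scene b,c,d (np.float64(-0.06726107456982289), array([ 0.5528, -0.0305]), array([0.2435, 0.3123, 0.2988]))
ct [[340.6727 187.8807]
 [374.9194 171.5367]
 [384.9916 191.437 ]
 [350.6379 207.9138]] cs [[186.4735 259.391 ]
 [164.9013 292.7657]
 [138.0634 286.5826]
 [162.225  254.914 ]]
[[ 0.4787 -0.2765]
 [ 0.5368 -0.3945]
 [ 0.4685 -0.4285]
 [ 0.4104 -0.3104]] [[ 0.4836 -0.2759]
 [ 0.5412 -0.3948]
 [ 0.4725 -0.4286]
 [ 0.418  -0.3105]]
cover top (np.float64(0.45835030451635506), array([ 0.4736, -0.3525]), array([0.1978, 0.3032, 0.1936, 0.2884]))
well [[ 0.5512 -0.0036  0.073 ]] [ 0.551  -0.0023  0.0822]
dop1 [150.6171 197.3364] [306.5538 157.294 ] [0.4339 0.3561 0.0698] [[0.4332 0.3549 0.072 ]] [[0.4366 0.3532 0.072 ]]
dop2 [154.9642 210.4603] [295.1032 155.0567] [0.3915 0.3404 0.0705] [[0.3909 0.3394 0.072 ]] [[0.3937 0.3387 0.072 ]]
ptop [0.5187 0.3856 0.1228] [[0.5169 0.3829 0.1285]] [[0.5252 0.3767 0.1285]]
pcol [0.5196 0.3852 0.0542] [[0.5188 0.384  0.057 ]] [[0.5226 0.3812 0.057 ]]
```

The crops confirm the wooden block with the red probe and the white plate with a black handle. The two cameras differ by about 5 mm in x, so I'll start from the midpoint, probe at about (0.520, 0.382), and then servo relative to what I see. First I move above the probe.

```bash
python3 -m jog '[{"delta_pos":[243,-178,0],"spin":0,"claw":0},{"delta_pos":[243,-178,0],"spin":0,"claw":0},{"delta_pos":[243,-178,0],"spin":0,"claw":0},{"delta_pos":[243,-178,0],"spin":0,"claw":0},{"delta_pos":[243,-178,0],"spin":0,"claw":0},{"delta_pos":[243,-178,0],"spin":0,"claw":0},{"delta_pos":[243,-178,0],"spin":0,"claw":0},{"delta_pos":[243,-178,0],"spin":0,"claw":0}]' 30
python3 - <<'E'
from h import *
a=eyes.grab_frame("scene"); b=eyes.grab_frame("top")
W=np.zeros((600,800,3),np.uint8)
W[:480,:440]=cv2.resize(a[75:195,270:380],None,fx=4,fy=4,interpolation=2)
W[:480,450:790]=cv2.resize(b[120:240,100:185],None,fx=4,fy=4,interpolation=2)
cv2.imwrite("pics/above.png",W)
E
```

```text
clock: 0.9
position: [0.5205, 0.3808, 0.1926]
tool_rot: [-3.14, -0.0, 2.68]
force: [-1.1, 0.3, -0.3]
grip_width: 0.0854
```

View pics/above.png

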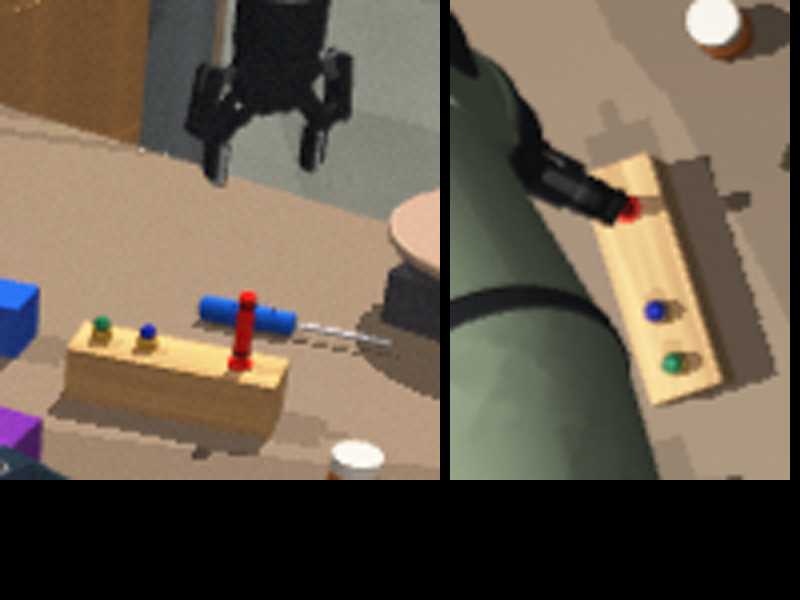

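The gripper is centred over the probe: fingertips near scene (336,118), red knob at about (332,150). Now I descend and grip.

```bash
python3 -m jog '[{"delta_pos":[0,0,-40],"spin":0,"claw":0},{"delta_pos":[0,0,-75],"spin":0,"claw":0},{"delta_pos":[0,0,-107],"spin":0,"claw":0},{"delta_pos":[0,0,-107],"spin":0,"claw":0},{"delta_pos":[0,0,-107],"spin":0,"claw":1},{"delta_pos":[0,0,-107],"spin":0,"claw":1},{"delta_pos":[0,0,-107],"spin":0,"claw":1},{"delta_pos":[0,0,-107],"spin":0,"claw":1}]' 30
python3 -m jog '[{"delta_pos":[0,0,0],"spin":0,"claw":1},{"delta_pos":[0,0,0],"spin":0,"claw":1},{"delta_pos":[0,0,0],"spin":0,"claw":1}]'
```

```text
clock: 1.8
position: [0.5191, 0.3833, 0.0871]
tool_rot: [3.141, -0.0, 2.684]
force: [0.1, -0.5, 0.4]
grip_width: 0.0279
clock: 2.1
position: [0.5193, 0.3835, 0.0874]
tool_rot: [3.141, 0.0, 2.684]
force: [-0.5, -0.2, 3.4]
grip_width: 0.0131
```

```bash
python3 -m jog '[{"delta_pos":[0,0,0],"spin":0,"claw":1},{"delta_pos":[0,0,0],"spin":0,"claw":1},{"delta_pos":[0,0,20],"spin":0,"claw":1},{"delta_pos":[0,0,60],"spin":0,"claw":1},{"delta_pos":[0,0,100],"spin":0,"claw":1},{"delta_pos":[0,0,115],"spin":0,"claw":1},{"delta_pos":[0,0,115],"spin":0,"claw":1}]'
python3 - <<'E'
from h import *
a=eyes.grab_frame("scene"); b=eyes.grab_frame("top"); s=bot.observe(); print(s['position'],s['grip_width'])
W=np.zeros((600,800,3),np.uint8)
W[:480,:440]=cv2.resize(a[75:195,270:380],None,fx=4,fy=4,interpolation=2)
W[:480,450:790]=cv2.resize(b[120:240,100:185],None,fx=4,fy=4,interpolation=2)
cv2.imwrite("pics/lift.png",W); cv2.imwrite("pics/lift_s.png",a)
P=s['position']; G=P+[0,0,.019]; print(proj("scene",[P,G,P-[0,0,.081]]),proj("top",[P,P-[0,0,.081]]))
E
```

```text
clock: 2.8
position: [0.5202, 0.3841, 0.2049]
tool_rot: [3.137, 0.002, 2.684]
force: [-0.7, -0.4, -0.3]
grip_width: 0.013
[0.51904521 0.38332094 0.20184859] 0.01329187784237629
[[333.3627821  128.89380078]
 [333.95526172 123.85656346]
 [330.92736698 149.5996    ]] [[129.27065401 165.01486067]
 [138.06900184 168.85135388]]
```

View pics/lift.png

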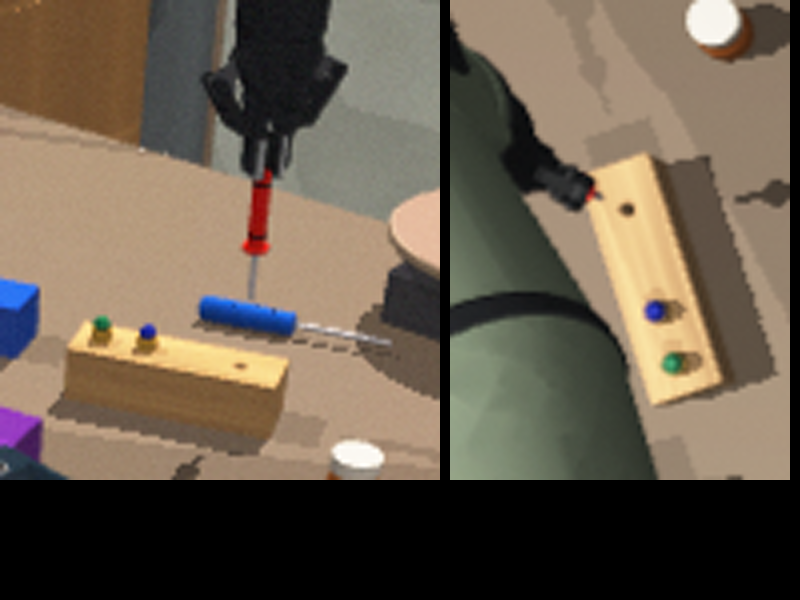

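The probe is held upright with its tip free, and the hole is now visible: scene crop (240,366), top crop (627,209). Next I compute each target relative to the observed tip, per camera.

Run:
```python
from m import *
np.set_printoptions(precision=4,suppress=True)
a=cv2.imread("pics/lift_s.png"); w=cv2.imread("pics/lift.png")
hs=blob(a,240/4+269.6,366/4+74.6,2,'dark'); ht=np.array([(627-450)/4+99.6,209/4+119.6])
tip_s=(251/4+269.6,299/4+74.6); tip_t=((602.5-450)/4+99.6,197/4+119.6)
# collar center in scene by red mask lower rows
zt=.2018-.082
P=np.array([.5190,.3833])
H={'top':onz("top",ht,.055)[0],'scene':onz("scene",hs,.055)[0]}
T={'top':onz("top",tip_t,zt)[0],'scene':onz("scene",tip_s,zt)[0]}
c=(256/4+269.6,247/4+74.6); print("collar scene",onz("scene",c,zt+.052))
M={'top':(-.078,[.5481,-.0282]),'scene':(-.0673,[.5528,-.0305])}
for n in T:
    th,t=M[n]; t=np.array(t); R=np.array([[np.cos(th),-np.sin(th)],[np.sin(th),np.cos(th)]])
    wl=t+R@[0,.026]
    print(n,"hole",H[n],"tip",T[n],"tip-TCP",T[n][:2]-P,"hole rel",H[n][:2]-T[n][:2],"well",wl,"well rel",wl-T[n][:2])
```

```text
collar scene [[0.5203 0.3888 0.1718]]
top hole [0.5182 0.385  0.055 ] tip [0.5192 0.3847 0.1198] tip-TCP [0.0002 0.0014] hole rel [-0.001   0.0003] well [ 0.5501 -0.0023] well rel [ 0.031 -0.387]
scene hole [0.5223 0.3817 0.055 ] tip [0.5206 0.3905 0.1198] tip-TCP [0.0016 0.0072] hole rel [ 0.0017 -0.0088] well [ 0.5545 -0.0046] well rel [ 0.0339 -0.395 ]
```

```bash
python3 -m jog '[{"delta_pos":[4,-48,0],"spin":0,"claw":1},{"delta_pos":[8,-97,0],"spin":0,"claw":1},{"delta_pos":[12,-146,0],"spin":0,"claw":1},{"delta_pos":[16,-195,0],"spin":0,"claw":1},{"delta_pos":[20,-244,0],"spin":0,"claw":1},{"delta_pos":[24,-293,0],"spin":0,"claw":1},{"delta_pos":[28,-341,0],"spin":0,"claw":1},{"delta_pos":[32,-389,0],"spin":0,"claw":1}]'
python3 -m jog '[{"delta_pos":[0,0,0],"spin":0,"claw":1},{"delta_pos":[0,0,0],"spin":0,"claw":1},{"delta_pos":[0,0,0],"spin":0,"claw":1}]'
python3 - <<'E'
from h import *
a=eyes.grab_frame("scene"); b=eyes.grab_frame("top"); s=bot.observe(); print(s['position'],s['tool_rot'])
W=np.zeros((600,800,3),np.uint8)
W[:600,:390]=cv2.resize(a[140:240,225:290],None,fx=6,fy=6,interpolation=2)
W[:480,400:800]=cv2.resize(b[120:200,225:291].copy(),None,fx=6,fy=6,interpolation=2)[:480,:400] if 0 else cv2.resize(b[120:200,228:294],(400,480),interpolation=2)
cv2.imwrite("pics/well.png",W); cv2.imwrite("pics/well_s.png",a); cv2.imwrite("pics/well_t.png",b)
E
```

```text
clock: 3.7
position: [0.5502, -0.0077, 0.2006]
tool_rot: [-3.141, -0.002, 2.684]
force: [1.5, 0.6, -0.6]
grip_width: 0.0131
clock: 4.0
position: [0.5497, -0.0067, 0.1997]
tool_rot: [-3.141, -0.003, 2.685]
force: [0.5, 0.6, -0.6]
grip_width: 0.0129
[ 0.54997172 -0.0063292   0.20008321] [-3.14084970e+00 -2.67226285e-03  2.68604349e+00]
```

View pics/well.png

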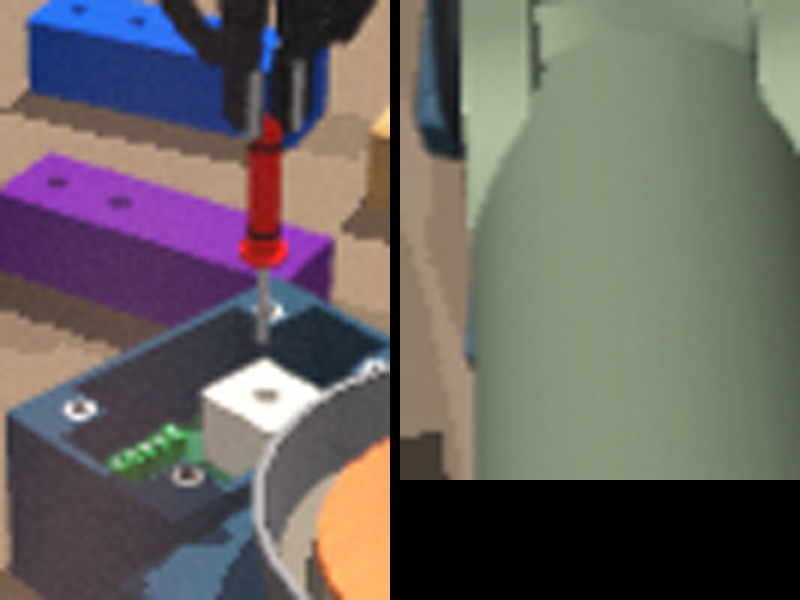

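Run:
```python
from m import *
np.set_printoptions(precision=4,suppress=True)
P=np.array([.5499,-.0067,.2001-.082])
pr=proj("scene",P)[0]; ob=np.array([263/6+224.6,341/6+139.6]); off=ob-pr
a=cv2.imread("pics/well_s.png")
wl=np.array([266/6+224.6,395/6+139.6]); print("pred",pr,"obs",ob,"off",off)
print("well blob",blob(a,*wl,2,'dark'),wl)
for dv in(-.8,-.4,0,.4): print(dv,onz("scene",wl-off-[0,dv],.085)[0]-P)
ms=[blob(a,*p,2,'bright') for p in[(269.2,191.5),(237.9,208),(255.8,219)]]
print("machine, corrected",fit(T4[1:],onz("scene",np.array(ms)-off,.1)[:,:2]), onz("top",[[267.1,176.2]],.1))
```

```text
pred [267.5255 195.9737] obs [268.4333 196.4333] off [0.9078 0.4596]
well blob [268.9395 205.3883] [268.9333 205.4333]
-0.8 [ 0.0039 -0.001  -0.0331]
-0.4 [ 0.0025  0.0007 -0.0331]
0 [ 0.001   0.0023 -0.0331]
0.4 [-0.0004  0.004  -0.0331]
machine, corrected (np.float64(-0.08349199946901717), array([ 0.5505, -0.03  ]), array([2.1638, 1.2902, 0.9021])) [[ 0.504  -0.0211  0.1   ]]
```

The top view is blocked by the arm. In the scene view the tip is at crop (263,341) and the well at (266,395), so I correct by (+1,+3) mm, lower the tip into the mouth and watch the force.

```bash
python3 -m jog '[{"delta_pos":[1,3,0],"spin":0,"claw":1},{"delta_pos":[1,3,-10],"spin":0,"claw":1},{"delta_pos":[1,3,-20],"spin":0,"claw":1},{"delta_pos":[1,3,-28],"spin":0,"claw":1},{"delta_pos":[1,3,-28],"spin":0,"claw":1}]'
python3 - <<'E'
from h import *
a=eyes.grab_frame("scene"); s=bot.observe(); print(s['position'],s['force'])
cv2.imwrite("pics/well2.png",cv2.resize(a[160:230,235:305],(560,560),interpolation=2))
E
```

```text
clock: 4.6
position: [0.5502, -0.0034, 0.1706]
tool_rot: [-3.14, -0.005, 2.686]
force: [-0.0, 0.3, -0.0]
grip_width: 0.013
[ 0.55058082 -0.0034201   0.17134711] [ 0.35755051 -0.71559806  0.24222765]
```

View pics/well2.png

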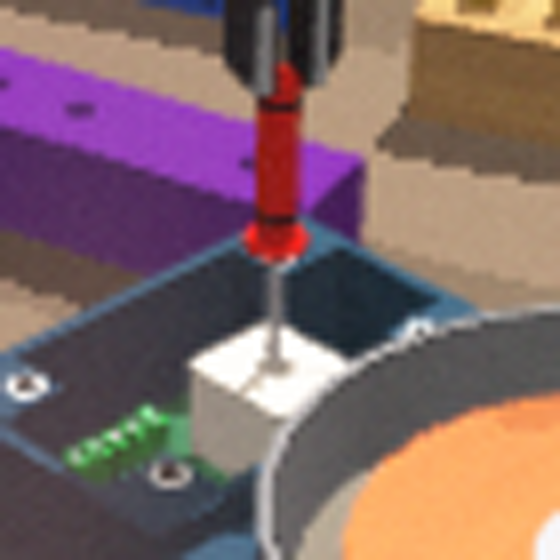

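```bash
python3 -m jog '[{"delta_pos":[0,0,-5],"spin":0,"claw":1},{"delta_pos":[0,0,-10],"spin":0,"claw":1},{"delta_pos":[0,0,-10],"spin":0,"claw":1}]'
python3 - <<'E'
from h import *
a=eyes.grab_frame("scene"); s=bot.observe(); print(s['position'],s['force'],s['moment'])
E
```

```text
clock: 4.95
position: [0.5503, -0.0035, 0.1607]
tool_rot: [-3.14, -0.004, 2.686]
force: [-0.4, -0.3, -0.5]
grip_width: 0.013
[ 0.55041679 -0.00344104  0.16105502] [-0.2549646  -1.49310478 -0.50272181] [-0.01317321 -0.01048658  0.01658408]
```

```bash
python3 -m jog '[{"delta_pos":[0,0,-5],"spin":0,"claw":1},{"delta_pos":[0,0,-8],"spin":0,"claw":1},{"delta_pos":[0,0,-11],"spin":0,"claw":1},{"delta_pos":[0,0,-11],"spin":0,"claw":1},{"delta_pos":[0,0,-11],"spin":0,"claw":1}]'
```

```text
clock: 5.5
position: [0.5507, -0.0035, 0.1502]
tool_rot: [-3.14, -0.004, 2.686]
force: [-0.3, -0.1, 3.5]
grip_width: 0.0133
```

Force is 3.5 N, which is spring only, so the button is about 4 mm in. I'll go on until it bottoms out.

```bash
python3 -m jog '[{"delta_pos":[0,0,-1],"spin":0,"claw":1},{"delta_pos":[0,0,-2],"spin":0,"claw":1},{"delta_pos":[0,0,-2],"spin":0,"claw":1},{"delta_pos":[0,0,-2],"spin":0,"claw":1}]'
```

```text
clock: 5.9
position: [0.552, -0.0035, 0.1494]
tool_rot: [3.142, -0.001, 2.686]
force: [0.1, -0.6, 19.1]
grip_width: 0.0132
```

It bottomed out at 19 N, so the button is fully in. Now up and back to the block.

```bash
python3 -m jog '[{"delta_pos":[0,0,25],"spin":0,"claw":1},{"delta_pos":[0,0,52],"spin":0,"claw":1},{"delta_pos":[0,0,52],"spin":0,"claw":1}]'
python3 -m jog '[{"delta_pos":[-4,48,0],"spin":0,"claw":1},{"delta_pos":[-8,97,0],"spin":0,"claw":1},{"delta_pos":[-12,146,0],"spin":0,"claw":1},{"delta_pos":[-16,195,0],"spin":0,"claw":1},{"delta_pos":[-20,244,0],"spin":0,"claw":1},{"delta_pos":[-24,293,0],"spin":0,"claw":1},{"delta_pos":[-28,341,0],"spin":0,"claw":1},{"delta_pos":[-32,387,0],"spin":0,"claw":1}]'
python3 -m jog '[{"delta_pos":[0,0,0],"spin":0,"claw":1},{"delta_pos":[0,0,0],"spin":0,"claw":1}]'
python3 -c "
from h import *
print([bot.observe()['position']]);b=eyes.grab_frame('top');eyes.grab_frame('scene');print(bot.observe()['position'])"
```

```text
clock: 6.2
position: [0.5535, -0.0035, 0.2042]
tool_rot: [3.139, 0.003, 2.685]
force: [0.9, 0.1, -1.2]
grip_width: 0.0127
clock: 7.0
position: [0.5206, 0.3855, 0.2034]
tool_rot: [3.14, 0.002, 2.686]
force: [-0.2, -0.6, -0.9]
grip_width: 0.0128
clock: 7.2
position: [0.5197, 0.3865, 0.2021]
tool_rot: [3.141, 0.002, 2.688]
force: [0.1, -0.8, -1.1]
grip_width: 0.0131
[array([0.51966681, 0.38649784, 0.20214111])]
[0.52089565 0.38434469 0.20293786]
```

```bash
python3 -m jog '[{"delta_pos":[-1,-2,-20],"spin":0,"claw":1},{"delta_pos":[-1,-2,-40],"spin":0,"claw":1},{"delta_pos":[-1,-2,-57],"spin":0,"claw":1},{"delta_pos":[-1,-2,-57],"spin":0,"claw":1},{"delta_pos":[-1,-2,-57],"spin":0,"claw":1}]'
python3 - <<'E'
from h import *
a=eyes.grab_frame("scene"); b=eyes.grab_frame("top"); s=bot.observe(); print(s['position'],s['force'])
W=np.zeros((600,800,3),np.uint8)
W[:480,:390]=cv2.resize(a[115:175,305:354],(390,480),interpolation=2)
W[:400,400:800]=cv2.resize(b[145:195,115:165],(400,400),interpolation=2)
cv2.imwrite("pics/ret.png",W)
E
```

```text
clock: 7.8
position: [0.5205, 0.3814, 0.1465]
tool_rot: [3.141, 0.003, 2.684]
force: [-0.7, -0.2, -0.4]
grip_width: 0.0131
[0.52060529 0.38216277 0.14711569] [-0.4094068   0.09996219 -0.66968802]
```

View pics/ret.png

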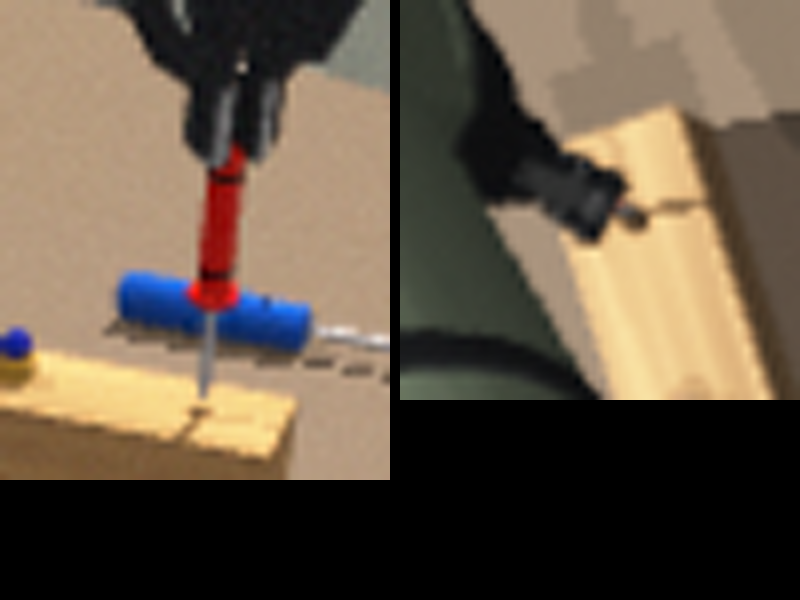

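Run:
```python
from h import *
np.set_printoptions(precision=4,suppress=True)
kx,ky=390/49,8
P=np.array([.5206,.3818,.0648]); pr=proj("scene",P)[0]
tip=np.array([204/kx+304.6,396/ky+114.6]); hole=np.array([200/kx+304.6,410/ky+114.6]); off=tip-pr
print(off,onz("scene",hole-off,.055)[0]-P, onz("scene",hole-off-[0,.4],.055)[0]-P)
print("top", onz("top",[235/8+114.6,218/8+144.6],.055)-onz("top",[232/8+114.6,212/8+144.6],.0648), onz("top",[142.1+1.75,171.45],.055))
```

```text
[0.78   0.5849] [-0.0031  0.0033 -0.0098] [-0.0049  0.0059 -0.0098]
top [[-0.0012  0.0017 -0.0098]] [[0.5195 0.3851 0.055 ]]
```

```bash
python3 -m jog '[{"delta_pos":[-2,2,0],"spin":0,"claw":1},{"delta_pos":[-2,2,-10],"spin":0,"claw":1},{"delta_pos":[-2,2,-20],"spin":0,"claw":1},{"delta_pos":[-2,2,-20],"spin":0,"claw":1}]'
```

```text
clock: 8.3
position: [0.5178, 0.3836, 0.1252]
tool_rot: [-3.141, 0.002, 2.684]
force: [-0.9, -0.3, -0.4]
grip_width: 0.0134
```

Tip about 12 mm into the hole with no force. Lowering until seated.

```bash
python3 -m jog '[{"delta_pos":[1,0,-15],"spin":0,"claw":1},{"delta_pos":[1,0,-30],"spin":0,"claw":1},{"delta_pos":[1,0,-35],"spin":0,"claw":1},{"delta_pos":[1,0,-38],"spin":0,"claw":1},{"delta_pos":[1,0,-38],"spin":0,"claw":1}]'
```

```text
clock: 8.8
position: [0.5191, 0.3838, 0.0874]
tool_rot: [3.141, 0.002, 2.684]
force: [-1.1, -0.7, 2.9]
grip_width: 0.0131
```

```bash
python3 -m jog '[{"delta_pos":[0,0,0],"spin":0,"claw":0},{"delta_pos":[0,0,0],"spin":0,"claw":0},{"delta_pos":[0,0,0],"spin":0,"claw":0},{"delta_pos":[0,0,0],"spin":0,"claw":0},{"delta_pos":[0,0,0],"spin":0,"claw":0},{"delta_pos":[0,0,0],"spin":0,"claw":0}]'
python3 -m jog '[{"delta_pos":[0,0,40],"spin":0,"claw":0},{"delta_pos":[0,0,80],"spin":0,"claw":0},{"delta_pos":[0,0,120],"spin":0,"claw":0},{"delta_pos":[0,0,150],"spin":0,"claw":0},{"delta_pos":[0,0,150],"spin":0,"claw":0}]'
python3 - <<'E'
from m import *
a=eyes.grab_frame("scene"); s=bot.observe(); print(s['position'],s['tool_rot'],s['qpos'])
cv2.imwrite("pics/after.png",a); a0=cv2.imread("pics/scene0.png")
for im in(a0,a):
    m=((im[...,2]>120)&(im[...,1]<60)&(im[...,0]<60)); m[:, :322]=0;m[:,342:]=0;m[:142]=0;m[172:]=0
    y,x=np.nonzero(m); print(x.mean(),y.mean(),len(x),y.min(),y.max(),x[y<y.min()+4].mean(),x[y>y.max()-3].mean())
E
```

```text
clock: 9.4
position: [0.5191, 0.3838, 0.0874]
tool_rot: [3.141, 0.002, 2.684]
force: [0.1, -0.1, 0.4]
grip_width: 0.0852
clock: 9.9
position: [0.5206, 0.3849, 0.2419]
tool_rot: [3.135, 0.005, 2.684]
force: [-0.1, 0.9, -0.4]
grip_width: 0.085
[0.51973748 0.38432169 0.23935186] [3.13826546 0.00372096 2.68418344] [-0.73474673  0.51353077  0.00787231  1.49132905 -0.00184507  1.13226457
  0.38627453]
330.344262295082 158.7377049180328 61 148 167 331.6666666666667 329.2142857142857
330.1875 158.09375 64 148 167 331.3636363636364 328.9166666666667
```

The probe is home: its red pixels match the start picture. Now the cover: over to about (0.475,-0.352), tool yaw 2.03.

```bash
python3 -m jog '[{"delta_pos":[-3,-48,0],"spin":-0.1,"claw":0},{"delta_pos":[-6,-97,0],"spin":-0.2,"claw":0},{"delta_pos":[-9,-146,0],"spin":-0.3,"claw":0},{"delta_pos":[-12,-195,0],"spin":-0.4,"claw":0},{"delta_pos":[-15,-244,0],"spin":-0.5,"claw":0},{"delta_pos":[-18,-293,0],"spin":-0.6,"claw":0},{"delta_pos":[-21,-342,0],"spin":-0.655,"claw":0},{"delta_pos":[-24,-391,0],"spin":-0.655,"claw":0}]'
python3 -m jog '[{"delta_pos":[-3,-45,0],"spin":0,"claw":0},{"delta_pos":[-6,-90,0],"spin":0,"claw":0},{"delta_pos":[-9,-135,0],"spin":0,"claw":0},{"delta_pos":[-12,-180,0],"spin":0,"claw":0},{"delta_pos":[-15,-225,0],"spin":0,"claw":0},{"delta_pos":[-18,-270,0],"spin":0,"claw":0},{"delta_pos":[-20,-315,-10],"spin":0,"claw":0},{"delta_pos":[-21,-345,-30],"spin":0,"claw":0}]'
python3 -c "
from h import *
print(bot.observe()['position'],bot.observe()['tool_rot'],bot.observe()['qpos'][6])"
```

```text
clock: 10.75
position: [0.4948, -0.0085, 0.2386]
tool_rot: [3.139, 0.004, 2.027]
force: [0.7, -1.0, -0.8]
grip_width: 0.0853
clock: 11.55
position: [0.473, -0.3569, 0.2083]
tool_rot: [3.139, 0.005, 2.025]
force: [0.7, 0.1, -0.2]
grip_width: 0.0856
[ 0.47300507 -0.35690649  0.20830492] [3.13936145 0.00511316 2.02508493] 1.1821819103672928
```

```bash
python3 -m jog '[{"delta_pos":[2,4,-40],"spin":0,"claw":0},{"delta_pos":[2,4,-85],"spin":0,"claw":0},{"delta_pos":[2,4,-125],"spin":0,"claw":0},{"delta_pos":[2,4,-155],"spin":0,"claw":0},{"delta_pos":[2,4,-178],"spin":0,"claw":0},{"delta_pos":[2,4,-191],"spin":0,"claw":0},{"delta_pos":[2,4,-191],"spin":0,"claw":0}]'
python3 - <<'E'
from h import *
a=eyes.grab_frame("scene"); s=bot.observe(); print(s['position'],s['tool_rot'],s['force'])
cv2.imwrite("pics/grasp.png",cv2.resize(a[200:310,100:220],None,fx=5,fy=5,interpolation=2))
E
```

```text
clock: 12.25
position: [0.4738, -0.3523, 0.0155]
tool_rot: [3.141, 0.003, 2.025]
force: [-0.5, 0.2, 0.1]
grip_width: 0.0851
[ 0.47452487 -0.35281587  0.01692836] [3.14024341 0.00421553 2.02493829] [ 0.42966433 -0.10468012  1.02744187]
```

View pics/grasp.png

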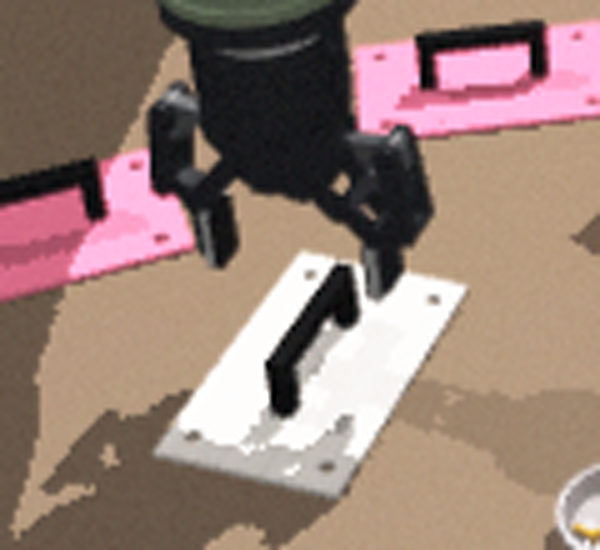

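Run:
```python
from m import *
s=bot.observe(); print(s['clock'],s['position'],s['qpos'])
P=s['position']; print(proj("scene",[P,P+[0,0,.013],P+[0,0,.1],[.4736,-.3525,.036]]))
a=eyes.grab_frame("scene"); cv2.imwrite("pics/grasp2.png",cv2.resize(a[200:310,100:220],None,fx=5,fy=5,interpolation=2))
o=cv2.imread("pics/grasp.png"); print(np.abs(cv2.imread("pics/grasp2.png").astype(int)-o).mean())
b=eyes.grab_frame("top"); cv2.imwrite("pics/grasp_t.png",b)
```

```text
12.3 [ 0.47452487 -0.35281587  0.01692836] [ 0.35337088  0.72581341  0.2696018   1.82926736 -0.30600587  0.62273569
  1.26176532]
[[161.75047211 268.35591457]
 [161.19686635 264.72533003]
 [157.30395361 239.1953413 ]
 [160.82090329 262.79506121]]
2.719941414141414
```

The fingertips sit at crop (222,262) and (378,292), about 9.5 px (roughly 34 mm) higher than the reported TCP implies. The earlier probe pictures show the same thing: it was held only by its top, with a 13 mm width. So the reported z is about 30 mm low relative to the real fingers. I'll go lower in small steps and watch the force.

```bash
python3 -m jog '[{"delta_pos":[0,0,-8],"spin":0,"claw":0},{"delta_pos":[0,0,-16],"spin":0,"claw":0},{"delta_pos":[0,0,-16],"spin":0,"claw":0}]'
python3 -m jog '[{"delta_pos":[0,0,-5],"spin":0,"claw":0},{"delta_pos":[0,0,-10],"spin":0,"claw":0},{"delta_pos":[0,0,-14],"spin":0,"claw":0},{"delta_pos":[0,0,-14],"spin":0,"claw":0}]'
python3 - <<'E'
from m import *
a=eyes.grab_frame("scene"); s=bot.observe(); print(s['position'],s['force'],s['qpos'])
cv2.imwrite("pics/grasp3.png",cv2.resize(a[200:310,100:220],None,fx=5,fy=5,interpolation=2))
E
```

```text
clock: 12.7
position: [0.475, -0.3529, 0.0014]
tool_rot: [3.139, 0.005, 2.025]
force: [-1.1, -0.4, -0.1]
grip_width: 0.0854
clock: 13.1
position: [0.4748, -0.3527, -0.0132]
tool_rot: [3.14, 0.005, 2.025]
force: [0.2, -0.4, -0.7]
grip_width: 0.0858
[ 0.47486473 -0.35287177 -0.01286972] [ 0.06143234 -0.06408017  0.34133009] [ 0.36864522  0.77229393  0.24728632  1.8350152  -0.32133275  0.56798137
  1.2744999 ]
```

View pics/grasp3.png

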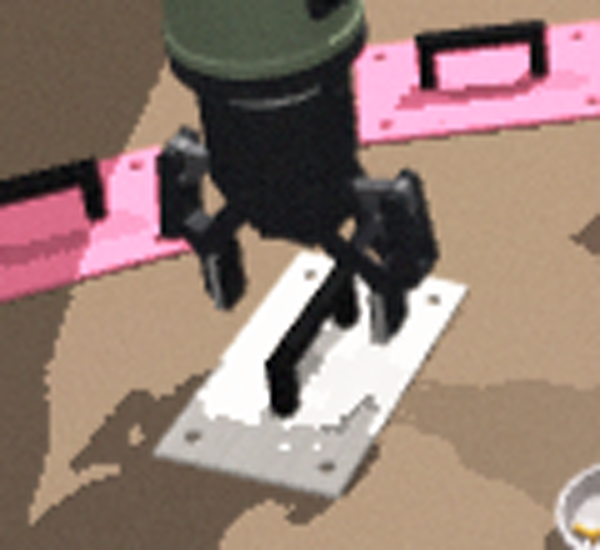

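Fingertips now straddle the bar: tip midpoint crop (307,324), bar middle (310,315), tips about 30 mm up. Close on it.

```bash
python3 -m jog '[{"delta_pos":[0,0,0],"spin":0,"claw":1},{"delta_pos":[0,0,0],"spin":0,"claw":1},{"delta_pos":[0,0,0],"spin":0,"claw":1},{"delta_pos":[0,0,0],"spin":0,"claw":1},{"delta_pos":[0,0,0],"spin":0,"claw":1},{"delta_pos":[0,0,0],"spin":0,"claw":1},{"delta_pos":[0,0,0],"spin":0,"claw":1},{"delta_pos":[0,0,0],"spin":0,"claw":1}]' 80
python3 -m jog '[{"delta_pos":[0,0,5],"spin":0,"claw":1},{"delta_pos":[0,0,15],"spin":0,"claw":1},{"delta_pos":[0,0,30],"spin":0,"claw":1},{"delta_pos":[0,0,30],"spin":0,"claw":1}]'
python3 - <<'E'
from m import *
s=bot.observe();print(s['position'],s['tool_rot'])
a=eyes.grab_frame("scene"); b=eyes.grab_frame("top"); cv2.imwrite("pics/c_s.png",a);cv2.imwrite("pics/c_t.png",b)
for n,im in(("top",b),("scene",a)):
    m=(im.min(2)>190).astype(np.uint8); k,l,st,c=cv2.connectedComponentsWithStats(m)
    for i in range(1,k):
        if st[i,4]>150: print(n,st[i],c[i])
E
```

```text
clock: 13.95
position: [0.475, -0.3529, -0.0125]
tool_rot: [3.139, 0.005, 2.025]
force: [-0.7, 0.4, 4.9]
grip_width: 0.0101
clock: 14.35
position: [0.476, -0.3538, 0.0199]
tool_rot: [3.138, 0.008, 2.025]
force: [0.5, -0.9, -2.2]
grip_width: 0.0099
[ 0.47602441 -0.35375593  0.01992573] [3.13768222 0.00779009 2.02496109]
top [ 228   19   52   43 1809] [253.4538419   41.10116086]
top [311  41  22  21 353] [321.43626062  51.00566572]
top [265  91  20  21 248] [274.20967742 100.06854839]
top [ 462  124   50   76 2768] [485.13439306 164.63511561]
top [255 155  14  16 175] [261.48 162.4 ]
top [338 174  35  31 455] [355.6989011  188.64615385]
scene [ 414   45   98   41 2336] [470.34974315  64.37714041]
scene [308 217  35  31 670] [325.39104478 232.55820896]
scene [161 245  31  45 614] [174.0276873 262.3029316]
scene [ 367  258   74   50 2731] [403.83705602 282.8872208 ]
scene [211 294  27  19 180] [222.59444444 304.99444444]
scene [   0  299   98   85 4576] [ 43.58916084 345.48557692]
scene [317 307  85  76 249] [357.52610442 349.91967871]
```

The cover is up: weight 2.2 N, width 9.9 mm. Now raise it clear of the pan rim, then turn and carry it over the box.

```bash
python3 -m jog '[{"delta_pos":[0,0,25],"spin":0,"claw":1},{"delta_pos":[0,0,60],"spin":0,"claw":1},{"delta_pos":[0,0,95],"spin":0,"claw":1},{"delta_pos":[0,0,125],"spin":-0.07,"claw":1},{"delta_pos":[0,0,140],"spin":-0.14,"claw":1},{"delta_pos":[5,25,140],"spin":-0.22,"claw":1},{"delta_pos":[12,60,140],"spin":-0.31,"claw":1},{"delta_pos":[20,97,140],"spin":-0.40,"claw":1}]'
python3 -m jog '[{"delta_pos":[9,36,0],"spin":-0.05,"claw":1},{"delta_pos":[18,72,0],"spin":-0.10,"claw":1},{"delta_pos":[27,108,0],"spin":-0.13,"claw":1},{"delta_pos":[36,144,0],"spin":-0.13,"claw":1},{"delta_pos":[44,180,0],"spin":-0.13,"claw":1},{"delta_pos":[50,210,0],"spin":-0.13,"claw":1},{"delta_pos":[53,226,0],"spin":-0.13,"claw":1},{"delta_pos":[53,226,0],"spin":-0.13,"claw":1}]'
python3 -m jog '[{"delta_pos":[0,0,0],"spin":0,"claw":1},{"delta_pos":[0,0,0],"spin":0,"claw":1}]'
```

```text
clock: 15.25
position: [0.495, -0.2552, 0.1578]
tool_rot: [3.139, 0.006, 1.62]
force: [1.0, -0.3, -2.4]
grip_width: 0.0103
clock: 16.05
position: [0.5482, -0.0268, 0.1574]
tool_rot: [3.14, 0.005, 1.494]
force: [-0.4, -1.0, -2.8]
grip_width: 0.01
clock: 16.25
position: [0.5479, -0.0278, 0.1573]
tool_rot: [3.14, 0.006, 1.492]
force: [-0.1, 0.2, -2.6]
grip_width: 0.0101
```

```bash
python3 -m jog '[{"delta_pos":[1,-1,-10],"spin":0,"claw":1},{"delta_pos":[1,-1,-22],"spin":0,"claw":1},{"delta_pos":[1,-1,-34],"spin":0,"claw":1},{"delta_pos":[1,-1,-44],"spin":0,"claw":1},{"delta_pos":[1,-1,-51],"spin":0,"claw":1},{"delta_pos":[1,-1,-51],"spin":0,"claw":1},{"delta_pos":[1,-1,-51],"spin":0,"claw":1}]'
python3 - <<'E'
from h import *
a=eyes.grab_frame("scene"); b=eyes.grab_frame("top"); s=bot.observe(); print(s['position'],s['force'],s['tool_rot'])
cv2.imwrite("pics/f_s.png",a);cv2.imwrite("pics/f_t.png",b)
W=np.zeros((600,800,3),np.uint8)
W[:600,:540]=cv2.resize(a[165:245,220:292],(540,600),interpolation=2)
W[:360,545:800]=cv2.resize(b[135:195,235:305],(255,219),interpolation=2) if 0 else cv2.resize(b[130:202,235:286],(255,360),interpolation=2)
cv2.imwrite("pics/final.png",W)
E
```

```text
clock: 16.95
position: [0.549, -0.0289, 0.1063]
tool_rot: [3.14, 0.006, 1.492]
force: [0.5, -0.7, -3.1]
grip_width: 0.0099
[ 0.54921563 -0.02884468  0.10668612] [ 0.44080534 -0.01782711 -2.17767992] [3.13915013 0.00568199 1.4924017 ]
```

View pics/final.png

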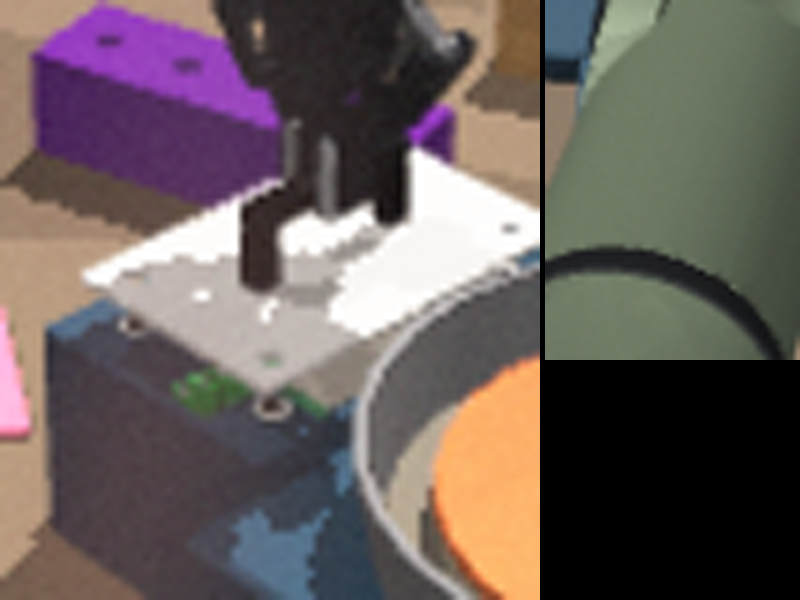

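Twelfth and last view: the plate sits level over the box. Hole d is near crop (268,358), hole a near (510,228), and threads c and d are visible under the plate at (133,323) and (272,405). The rest I do numerically, in the scene camera only, comparing the holes with the threads.

Run:
```python
from m import *
np.set_printoptions(precision=4,suppress=True)
a=cv2.imread("pics/f_s.png"); s=bot.observe(); print(s['position'])
g=a.min(2); 
print(g[208:217,250:262]); print(g[191:200,282:293]); print(g[198:208,230:243])
hd=blob(a,255.3,212.3,2,'dark'); ha=blob(a,287.6,195,2,'dark'); print("hd,ha",hd,ha)
# expected pixels of aligned holes: scene-fitted machine
for th,t in((-.0673,[.5528,-.0305]),(-.078,[.5527,-.0304])):
    R=np.array([[np.cos(th),-np.sin(th)],[np.sin(th),np.cos(th)]]); Q=T4@R.T+t
    for z in(.119,.121): 
        X=onz("scene",[ha,hd],z)[:,:2]; print(th,z,"hole-thread mm a,d",1e3*(X-Q[[0,3]]))
```

```text
[ 0.5492 -0.0288  0.1067]
[[176 178 177 177 179 181 179 182 182 182 180 181]
 [176 180 176 178 181 178 184 181 180 180 180 179]
 [177 177 176 179 180 182 178 183 182 181 180 180]
 [179 177 180 184 177 174 170 176 183 181 182 181]
 [175 179 183 179 162 141 140 161 179 180 179 181]
 [175 178 176 179 177 144 138 160 182 179 180 162]
 [132 152 176 181 179 180 185 180 180 173 156 132]
 [ 81 110 142 163 179 180 177 174 151 133 134 131]
 [ 57  58  84 130 150 173 152 128  94 115 125 133]]
[[253 252 252 252 252 240 186 138 115 110 109]
 [252 252 252 253 252 253 252 243 187 140 116]
 [253 252 253 253 253 252 252 253 252 240 183]
 [252 253 253 253 252 239 242 251 252 252 251]
 [247 253 253 252 243 163 171 236 252 252 252]
 [248 253 253 253 252 245 246 252 252 251 248]
 [247 252 252 252 253 253 252 251 248 208 132]
 [245 244 244 246 252 251 249 203 129  94  73]
 [245 244 245 241 238 197 139 100  74  81  93]]
[[128 125 131 130 133 147 177 234 252 252 251 251 250]
 [129 130 130 148 176 233 252 252 251 249 249 249 245]
 [133 151 179 234 252 252 249 248 232 177 180 180 179]
 [143 226 252 252 252 247 161 147 143 157 181 178 179]
 [135 190 240 249 247 182 180 169 160 169 180 181 178]
 [133 132 134 151 173 180 180 179 177 178 176 180 180]
 [130 126 132 136 141 167 180 179 177 177 178 178 180]
 [129 130 124  93 111 137 173 169 179 180 178 178 179]
 [126  93  89  94  95  97 114 132 151 170 174 178 181]
 [ 91  90  91  93  87  85 129  91 103 141 167 178 176]]
hd,ha [255.6606 212.4404] [287.4898 195.    ]
-0.0673 0.119 hole-thread mm a,d [[-3.8775  4.163 ]
 [-4.2972  3.4995]]
-0.0673 0.121 hole-thread mm a,d [[-2.0092  1.6273]
 [-2.4005  1.3673]]
-0.078 0.119 hole-thread mm a,d [[-4.4523  4.5198]
 [-3.4633  3.7538]]
-0.078 0.121 hole-thread mm a,d [[-2.584   1.9841]
 [-1.5667  1.6216]]
```

Run:
```python
from m import *
np.set_printoptions(precision=2,suppress=True)
def pts(th,t,z,i): 
    R=np.array([[np.cos(th),-np.sin(th)],[np.sin(th),np.cos(th)]]); Q=T4[i]@R.T+t; return np.c_[Q,np.full(len(i),z)]
ms=np.array([[269.25,191.56],[237.94,208.06],[255.81,219.11]])
print("threads obs-pred",ms-proj("scene",pts(-.077,[.5486,-.0292],.1,[1,2,3])))
h=np.array([[287.49,195],[255.66,212.44]])
for z in(.117,.119,.121): print("holes",z,h-proj("scene",pts(-.078,[.5491,-.0288],z,[0,3])))
# bench cover, mid-plate z=.002
cs=np.array([[186.47,259.39],[164.9,292.77],[138.06,286.58],[162.23,254.91]])
print("bench cover",cs-proj("scene",pts(.456,[.4745,-.3532],.002,[0,3,2,1])))
# top cam, held low cover
b=cv2.imread("pics/c_t.png"); pr=proj("top",pts(.456,[.4758,-.3536],.0346,[0,1,2,3])); print(pr)
for p in pr: 
    u,v=p.round().astype(int); print(b.max(2)[v-2:v+3,u-2:u+3].tolist(), blob(b,*p,2,'dark')-p)
a=cv2.imread("pics/c_s.png"); pr=proj("scene",pts(.456,[.4758,-.3536],.0346,[0,1,2,3]))
for p in pr: print(a.max(2)[int(p[1])-1:int(p[1])+3,int(p[0])-2:int(p[0])+3].tolist(),blob(a,*p,2,'dark')-p)
```

```text
threads obs-pred [[0.54 0.57]
 [0.85 0.91]
 [0.95 0.86]]
holes 0.117 [[ 0.41 -1.05]
 [ 0.55 -0.89]]
holes 0.119 [[ 0.38 -0.49]
 [ 0.55 -0.31]]
holes 0.121 [[0.35 0.07]
 [0.54 0.28]]
bench cover [[ 1.22 -0.12]
 [ 1.04 -0.05]
 [ 0.75 -0.09]
 [ 1.4   0.47]]
[[343.04 186.44]
 [353.12 206.94]
 [388.42 190.07]
 [378.23 169.71]]
[[243, 248, 248, 248, 248], [248, 245, 242, 246, 248], [247, 204, 138, 232, 247], [242, 159, 70, 196, 245], [248, 212, 158, 228, 247]] [-0.14  0.45]
[[109, 107, 126, 112, 75], [115, 108, 96, 70, 68], [117, 87, 66, 81, 90], [104, 69, 82, 96, 97], [78, 66, 92, 104, 102]] [0.14 0.31]
[[81, 82, 80, 80, 77], [75, 74, 64, 59, 45], [37, 26, 23, 25, 26], [31, 34, 37, 39, 40], [57, 64, 68, 69, 69]] [-0.33  0.29]
[[245, 241, 184, 71, 24], [206, 125, 62, 27, 26], [160, 96, 64, 30, 27], [101, 91, 45, 25, 27], [106, 62, 24, 23, 28]] [0.48 0.66]
[[254, 254, 253, 253, 253], [254, 253, 223, 230, 245], [254, 252, 171, 183, 196], [254, 253, 250, 245, 252]] [0.32 0.11]
[[54, 125, 26, 26, 21], [31, 38, 29, 32, 29], [39, 29, 28, 28, 25], [33, 21, 26, 23, 24]] [0.44 0.22]
[[199, 201, 195, 190, 191], [198, 195, 161, 153, 154], [195, 171, 157, 173, 175], [194, 195, 192, 192, 196]] [ 0.31 -0.4 ]
[[194, 196, 194, 192, 191], [195, 191, 162, 145, 154], [193, 165, 123, 114, 119], [193, 191, 169, 147, 190]] [ 0.26 -0.07]
```

The two estimates differ by about 2.5 mm along the scene camera's depth direction. Arm-plus-top-camera says aligned within about 1 mm; the scene camera says (-2,+1.6) mm. I'll split the difference with (+1,-1) mm and lower 3 mm to about 16 mm above the rim.

```bash
python3 -m jog '[{"delta_pos":[1,-1,-3],"spin":0,"claw":1},{"delta_pos":[1,-1,-3],"spin":0,"claw":1},{"delta_pos":[1,-1,-3],"spin":0,"claw":1},{"delta_pos":[1,-1,-3],"spin":0,"claw":1},{"delta_pos":[1,-1,-3],"spin":0,"claw":1}]'
python3 - <<'E'
from m import *
np.set_printoptions(precision=4,suppress=True)
a=eyes.grab_frame("scene"); s=bot.observe(); print(s['position'],s['force'],s['tool_rot'],s['qd'].round(3),s['grip_width'])
hd=blob(a,255.9,213.6,2,'dark'); ha=blob(a,287.8,196,2,'dark'); print(hd,ha)
th,t=-.072,np.array([.5528,-.0305]);R=np.array([[np.cos(th),-np.sin(th)],[np.sin(th),np.cos(th)]])
for z in(.116,.118,.120):print(z,1e3*(onz("scene",[ha,hd],z)[:,:2]-(T4@R.T+t)[[0,3]]))
im=a;m=((im[...,2]>120)&(im[...,1]<60)&(im[...,0]<60)); m[:, :322]=0;m[:,342:]=0;m[:142]=0;m[172:]=0
y,x=np.nonzero(m); print("probe",x.mean(),y.mean(),y.min(),y.max())
d=np.abs(a.astype(int)-cv2.imread("pics/scene0.png")).max(2)>70
for n,(u,v) in dict(dish=(225,304),jar=(358,195),rough=(82,327),dops=(301,157),screwd=(340,155)).items(): print(n,d[v-14:v+14,u-14:u+14].sum())
E
```

```text
clock: 17.55
position: [0.5502, -0.0298, 0.1038]
tool_rot: [3.139, 0.006, 1.492]
force: [-0.1, 0.8, -3.1]
grip_width: 0.0101
[ 0.5502 -0.0299  0.1037] [ 0.3026  0.0835 -2.7238] [3.1391 0.0057 1.4924] [ 0.     0.002 -0.     0.001 -0.001 -0.    -0.   ] 0.01010920830519802
[256.192  213.7269] [287.514 196.   ]
0.116 [[-3.4675  3.8209]
 [-1.5212  3.1958]]
0.118 [[-1.6098  1.2984]
 [ 0.3594  1.0747]]
0.12 [[ 0.2478 -1.2241]
 [ 2.2399 -1.0463]]
probe 330.1875 158.09375 148 167
dish 129
jar 0
rough 0
dops 0
screwd 1
```

Run:
```python
from m import *
a=eyes.grab_frame("scene"); o=cv2.imread("pics/scene0.png")
e=lambda i:cv2.Canny(cv2.cvtColor(i,6),60,150)
r=cv2.matchTemplate(a[280:330,200:252],o[288:322,208:244],cv2.TM_CCOEFF_NORMED); print("dish",cv2.minMaxLoc(r)[1:4:2],"expect (8,8)")
d=np.abs(a.astype(int)-o).max(2)[290:320,211:240]; print((d>70).sum(), a[290:320,211:240].mean(), o[290:320,211:240].mean())
s=bot.observe(); print(s['position'],s['force'])
bot.job_done()
```

```text
dish (0.7566895484924316, (8, 8)) expect (8,8)
130 141.36168582375478 159.40536398467432
[ 0.55019657 -0.0298421   0.10373891] [ 0.02488629 -0.37821509 -3.22125959]
the job is handed in; nothing more can be done
```

The button is pressed, the probe is back in its hole and let go, and the job is handed in with the cover held over the control box. No verdict is reported; robot clock about 17.6 s at hand-in, against the 72 s limit.

- **Reset:** I pressed with the probe's tip until it bottomed out. The force rose from 3.5 N on the spring to 19 N at the stop.
- **Probe:** it stands in its hole, and its red pixels sit within 1 px of where they were at the start.
- **Cover:** the gripper holds it by its handle, level to about 0.3 degrees. The underside is about 16 mm above the rim by arm reading. The wrist force is only the plate's weight, about 3 N, so it is not touching the box.

**Where the checks disagreed:**
- **Finger height:** the real fingertips sat about 30 mm higher than the reported position implies. The probe was therefore held only by the top of its handle, and I went lower for the cover.
- **Hole alignment:** the arm and top camera disagreed with the scene camera by about 2.5 mm, so I split the difference. I expect each hole within about 2 mm of its thread. The arm blocked the top camera at the end, so this rests on two holes in the scene view (the other two were hard to see) and on the plate height.
- **Other things on the bench:** the jar, rough stone, dops and screwdriver looked unchanged. The dish area changed brightness, probably from the arm's shadow, but it matched at the same place with zero shift (match score 0.76).

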